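# Wedge the rocking mosaic box steady

### The arm

A 6-joint arm with a two-finger parallel gripper is mounted at the origin on the work surface. World frame = base frame: x ahead of the robot, y to its left, z up, the work surface at z = 0. Lengths are in m, angles in rad, forces in N, time in s.
With the tool pointing down it reaches from about 0.275 to 0.875 m from the base axis. Payload 12.5 kg.
Tool frame: the origin (TCP) lies on the centre line of the jaws, within the pads' length; the fingertips stand 17 mm ahead of it and the grasp point (between the pads) lies 2 mm behind it; z points along the fingers, y is the direction in which the jaws open and shut (so a half turn about z gives the same grasp; the last joint's range is limited). The gripper opens to 85 mm and grips with 20 to 120 N. Pads are 22 mm wide; open, the fingers measure 114 mm over their backs; the gripper's body (76 mm by 85 mm) begins 54 mm behind the grasp point. The pads swing forward as they close: fully open they stand 13 mm farther back than shut.
Start: joints at [-0.085, 0.351, 1.652, -0, 1.139, -0.085], TCP at [0.55, 0, 0.248] pointing down, gripper open.
Joint ranges: [-2.75, 2.75], [-0.79, 2.1], [0.01, 2.65], [-1.57, 4.71], [0.07, 3.14], [-2.87, 2.87]. Speed limits (rad/s): [2.22, 2.22, 2.79, 3.14, 3.14, 3.14].

### API

Orientations are given as a unit quaternion [x, y, z, w].
In Python, from station import arm, vision, order gives the robot as it stands.
- The arm moves only by the tool send_rows, never from a script. Its argument "commands" is a list of rows, each a list of 5 numbers: the shift along the tool's x, y, z in cm, then the turn about the tool's z in rad, then the opening in per cent of the stroke, from 0 (shut) to 100 (fully open). In form: [[dx, dy, dz, yaw, claw], ...]. A call has 1 to 12 rows; each row is the pose to reach, as a shift and turn from the pose commanded when the call began, along the tool's axes at that moment; what a row does not reach only later rows make up. A row lasts 1/8 s, in which the tool goes at most 62.5 mm and 10.7 degrees, less where a joint would pass 70% of its speed; a pose out of reach is approached as far as the arm can. A call with a gripper value outside its range is refused whole. The fingers move at their own pace and stop on an object; "force" is the grip in N (left out, the last holds). Time passes only in rows, so rows that repeat a pose let the fingers close. It gives the time, the measured TCP pose, the force and the opening at its end, in the units of the state.
- arm.get_state(): the state, without advancing time (a new reading comes with each control period).
- vision.get_image(name): name is "scene" or "side" or "wrist"; returns a dict with "img" (384x512x3 uint8, red, green, blue), "depth" (384x512 float32, m along the optical axis (not along the pixel's ray), 0 where there is no reading), "fx", "fy", "cx", "cy" (pixels), "T" (4x4, takes a point from camera to world coordinates). Camera axes: x right, y down, z forward; pixel columns grow to the right and rows downward; lengths in m; the calibration is good to about 2 mm. The wrist camera is an equidistant fisheye: a pixel r from the principal point sees the ray r / f radians off the axis. A picture is of the moment at which its call begins.
- order.hand_in(): hands the job in, once; it reports no verdict.
The state is a dict: "time": time; "joint_positions": joint angles; "joint_velocities": joint speeds; "effort": joint torques, N m; "tool_pos": TCP position; "tcp_rot": TCP orientation; "force": force on the tool from outside, world axes, zero at the start; "ft_torque": the same for the moment, N m; "grip_width": finger opening in m.
Only numpy, scipy, OpenCV 4.12 (cv2) and the standard library are available. Lean on these libraries where they do the work, as an engineer would, in place of code of your own. Each camera call takes 0.05 s, during which the arm holds its last target.

### The job

The mosaic box on the green board rocks on the dowel under its middle: with your fingertips push the yellow wedge, thin tip first, under its raised end until the box just stops rocking. Then, clear of the wedge, press down firmly on top of that end for about a second to prove that it no longer gives (if it does, push the wedge further and press again), and leave it wedged. Only push and press: never lift or tip over the wedge or the box, do not shove the box away or jack it up off its dowel by more than a few millimetres, and leave the glue bottle, blue pot and red jar alone.

Things in the scene. Friction and masses are not known exactly. Their poses are not given: they have to be found in the camera images.
- board: Green wooden board fixed to the table, 165 x 170 mm; its top is 1 to 9 mm above the table (varies). Origin 10 mm below its top, under the box's dowel; z up; +x runs to the end stop, a strip 12 mm high at x = 117 to 135 mm that backs the box's heavy end. Its other end is at x = -30 mm: the box's raised end overhangs bare table.
- box: Loose closed wooden box, 220 (x) x 150 (y) x 50 mm, about 0.9 kg, brown tiles on the heavy half of its lid. A 16 mm dowel across its middle stands 6 mm proud underneath: a seesaw. Heavy end (+x) down by the stop, light end (-x) raised; 2 to 3 N down on that end rocks it. Origin on the board's top under the dowel; z vertical at rest (the lid then slopes 0.055 rad). The wedge goes in along +x.
- raised_edge (a point): Middle of the bottom edge of the box's raised end (110 mm along -x from the dowel). At rest it is 12 mm above the board's top (22 mm above the board's origin), so 13 to 21 mm above the table.
- press_spot (a point): Point on the bare plywood lid at the raised end, on the centre line, 20 mm in from the end: the place to press. At rest 62 to 70 mm above the table. Without the wedge it gives way by 10 mm or more.
- wedge: Loose yellow wooden wedge, 120 (x) x 70 (y) mm, about 0.12 kg, flat on the table before the raised end. Origin: centre of its underside. Tip (2 mm thick) at x = +60 mm; top slopes up to 26 mm at x = -30 mm, then flat to the upright back face at x = -60 mm, the face to push. Slides with under 2 N alone, about 5 to 12 N once it carries the box; does not slip back when let go.
- wedge_tip (a point): Middle of the wedge's thin tip, on the table. The box is snug when the tip is 40 to 72 mm in under the raised edge, by the board's height; driven much further the wedge jams the box against the end stop and the push soars past 50 N.
- wedge_slope (a point): Middle of the wedge's sloping face (45 mm behind the tip horizontally, 14 mm above the table); z points square out of the slope, x down the slope towards the tip.
- glue: Bystander: white glue bottle, 48 mm diameter, 130 mm tall, origin at the centre of its underside.
- tile_pot: Bystander: blue plastic pot, 84 mm diameter, 70 mm tall, origin at the centre of its underside.
- paint_jar: Bystander: red paint jar, 60 mm diameter, 60 mm tall, origin at the centre of its underside.
Not all that is in view belongs to the job. Leave any grey or purple look-alike of the wedge alone.

How it is judged:
By the outcome, as a careful person would: the job done as asked, in the order asked, and still so for the second after the job is handed in, with the robot touching nothing.
It also fails if it takes over 51 s, if anything falls off the work surface, if the arm or the gripper's body presses on something with over 40 N, if the wrist force passes 120 N, or if a joint passes its speed limit or range.

## Working session

There is one attempt and no reset: what is moved stays moved. The work goes in short steps, Python scripts to look and compute and a tool call to move; the robot and the scene stay as the last step left them, time stands still between calls to the robot, and variables do not carry over. Pictures are saved under pics/ and viewed, and the job is handed in when it is done.

Besides the shell and the picture viewer there is one more tool, called after "Emit:" by a JSON object that holds its "api" and its "payload", one argument or row to a line. send_rows: Moves the arm, as the interface text tells. Its arguments: {"type":"object","properties":{"commands":{"type":"array"},"force":{"type":"number"}},"required":["commands"]}

```bash
ls; mkdir -p pics; python3 - <<'E'
from station import arm, vision, order
import cv2, pickle
s=arm.get_state();print(s)
d={}
for n in ["scene","side","wrist"]:
    im=vision.get_image(n);d[n]=im
    cv2.imwrite(f"pics/{n}0.png",im["img"][:,:,::-1]);print(n,im["fx"],im["cx"],im["cy"],im["T"].round(3).tolist())
pickle.dump(d,open("d0.pkl","wb"))
E
```

```text
pics
{'time': 0.0, 'joint_positions': array([-8.46410779e-02,  3.51250112e-01,  1.65241224e+00,  1.46626824e-05,
        1.13905521e+00, -8.46120281e-02]), 'joint_velocities': array([ 3.72102117e-05,  2.47962289e-03,  7.25599113e-04,  9.07320903e-04,
        9.99469024e-04, -2.17749694e-04]), 'effort': array([ 1.33101348e-03, -5.06107914e+01, -2.91406649e+01,  6.01447425e-06,
        4.57781483e-03,  4.96419239e-05]), 'tool_pos': array([5.49705801e-01, 3.12567460e-05, 2.47755302e-01]), 'tcp_rot': array([ 7.07119112e-01,  7.07094227e-01, -3.57586708e-04, -4.34201494e-04]), 'force': array([0.80885705, 0.07623857, 0.58746016]), 'ft_torque': array([-0.00099992, -0.02129153, -0.02479755]), 'grip_width': 0.08572668459873296}
scene 475.9742534542843 265.33053714152925 197.54658043970753 [[-0.032, 0.542, -0.84, 1.71], [0.999, 0.033, -0.017, 0.078], [0.019, -0.84, -0.543, 0.798], [0.0, 0.0, 0.0, 1.0]]
side 347.2887885798241 257.99664224925243 188.13346381127494 [[0.997, -0.064, 0.04, 0.521], [-0.074, -0.746, 0.662, -0.6], [-0.012, -0.663, -0.748, 0.818], [0.0, 0.0, 0.0, 1.0]]
wrist 297.3186396354542 249.87241897836248 189.0508312093776 [[1.0, 0.001, -0.001, 0.55], [0.0, -0.958, -0.287, 0.074], [-0.001, 0.287, -0.958, 0.373], [0.0, 0.0, 0.0, 1.0]]
```

View pics/scene0.png

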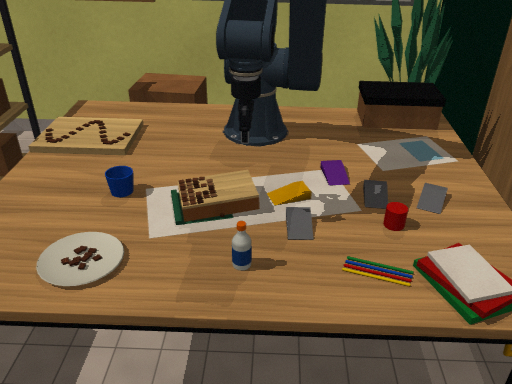

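View pics/side0.png

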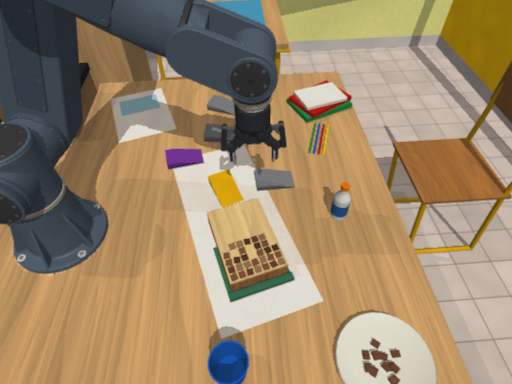

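View pics/wrist0.png

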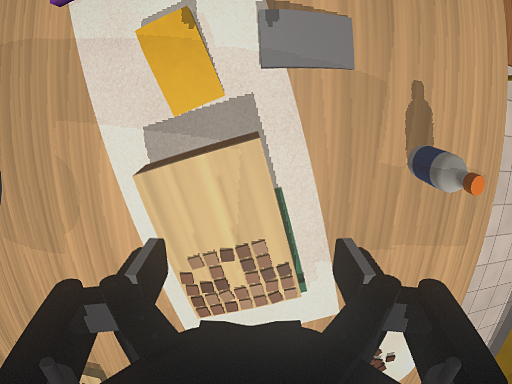

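The scene view shows the box at about (215,195) with the wedge at (290,192). In the side view they are at (248,245) and (226,187). The wrist view shows both best: wedge at (180,60), box's raised end along (135,173) to (260,137). Next I'll measure from the wrist and side pixels.

```bash
cat > h.py <<'E'
import numpy as np, cv2
def rays(im,fish):
    h,w=im["img"].shape[:2];u,v=np.meshgrid(np.arange(w),np.arange(h))
    a=(u-im["cx"])/im["fx"];b=(v-im["cy"])/im["fy"]
    if fish:
        r=np.hypot(a,b)+1e-9; k=np.tan(np.minimum(r,1.5))/r; a=a*k;b=b*k
    return np.dstack([a,b,np.ones_like(a)])
def cloud(im,fish):
    d=im["depth"][...,None]; P=rays(im,fish)*d
    return P@im["T"][:3,:3].T+im["T"][:3,3]
def toplane(im,fish,pix,z):
    R=rays(im,fish)@im["T"][:3,:3].T;o=im["T"][:3,3];out=[]
    for u,v in pix:
        r=R[int(round(v)),int(round(u))];out.append(o+r*(z-o[2])/r[2])
    return np.array(out)
def yellow(im):
    hsv=cv2.cvtColor(im["img"],cv2.COLOR_RGB2HSV)
    m=cv2.inRange(hsv,(18,200,90),(30,255,255))
    n,l,s,c=cv2.connectedComponentsWithStats(m)
    return m,l,s,c
E
python3 - <<'E'
from h import *;import pickle
d=pickle.load(open("d0.pkl","rb"))
np.set_printoptions(precision=4,suppress=True)
for n in ["scene","side","wrist"]:
    im=d[n];P=cloud(im,n=="wrist");m,l,s,c=yellow(im)
    for i in range(1,len(s)):
        if s[i,4]>100:
            q=P[l==i];q=q[q[:,2]>-1]
            cnt=cv2.findContours((l==i).astype('uint8'),0,2)[0][0]
            print(n,s[i],c[i],q.mean(0),q[:,2].min(),q[:,2].max())
            if abs(q.mean(0)[2])<.05:
                print(cv2.minAreaRect(q[:,:2].astype(np.float32)), cv2.approxPolyDP(cnt,4,True)[:,0].tolist())
                np.save(f"w_{n}.npy",q)
    # table height check
    hsv=cv2.cvtColor(im["img"],cv2.COLOR_RGB2HSV)
# depth at points
im=d["wrist"];P=cloud(im,True)
for u,v in [(80,100),(340,250),(230,170),(205,280),(160,185),(258,145),(210,65),(150,30),(165,120),(300,280),(135,173),(259,137)]:
    print((u,v),P[v,u])
E
```

```text
scene [267 181  44  24 561] [288.3636 192.4135] [0.477  0.1237 0.0228] 0.0008883072595275987 0.7982558023067495
((1.06174898147583, 0.13376623392105103), (1.2948799133300781, 0.13196372985839844), 0.9175569415092468) [[310, 191], [300, 181], [267, 193], [277, 204]]
scene [342 268  69  18 217] [376.2627 276.5115] [0.8258 0.3366 0.0068] 0.0003259808648610196 0.011950853860453359
((0.8210091590881348, 0.33631670475006104), (0.16632482409477234, 0.019003694877028465), 71.39327239990234) [[342, 268], [410, 285]]
side [ 441    0   71   92 4550] [481.571   36.1352] [ 2.3978  1.9016 -0.4177] -0.6666673889690431 0.8183610859991923
side [465  84  37  58 241] [483.3568 114.7635] [ 1.6207  0.6101 -0.1515] -0.30305044622413835 0.003851627021333348
side [388 151  10  38 120] [392.15  168.975] [ 1.2886  0.6061 -0.4649] -0.6172135541975103 -0.3168523764266178
side [209 170  34  37 722] [224.8296 188.09  ] [0.4624 0.1185 0.0169] -0.0022250958594913772 0.8183610859991923
((0.5099586248397827, -0.20340970158576965), (0.08996077626943588, 0.7893068790435791), 8.166661262512207) [[227, 170], [209, 176], 
[... 403 characters left out ...]
, (0.08138547092676163, 0.154961958527565), 31.986284255981445) [[186, 6], [136, 30], [160, 85], [140, 40], [150, 38], [149, 33], [159, 35], [158, 25], [166, 27], [161, 36], [168, 28], [174, 38], [175, 31], [165, 31], [165, 26], [173, 23], [168, 20], [174, 13], [180, 21], [176, 12]]
(80, 100) [0.3149 0.0906 0.0005]
(340, 250) [0.5929 0.0076 0.2528]
(230, 170) [0.5286 0.0018 0.0613]
(205, 280) [ 0.4921 -0.1445  0.0538]
(160, 185) [ 0.4489 -0.0148  0.0617]
(258, 145) [0.5585 0.0292 0.0633]
(210, 65) [0.5024 0.1204 0.0134]
(150, 30) [0.4309 0.1676 0.0261]
(165, 120) [0.4416 0.0543 0.0012]
(300, 280) [ 0.6245 -0.1773  0.006 ]
(135, 173) [ 0.4167 -0.0023  0.0546]
(259, 137) [0.5596 0.0375 0.0614]
```

```bash
cat > meas.py <<'E'
from h import *
np.set_printoptions(precision=4,suppress=True)
def wedge(im,fish,zmin=0.003):
    P=cloud(im,fish);hsv=cv2.cvtColor(im["img"],cv2.COLOR_RGB2HSV)
    m=cv2.inRange(hsv,(17,150,60),(32,255,255))>0
    m&=(im["depth"]>0.05)&(P[...,2]<.035)&(P[...,2]>-.004)&(np.abs(P[...,0]-.48)<.15)&(np.abs(P[...,1]-.1)<.16)
    m=cv2.morphologyEx(m.astype('uint8'),cv2.MORPH_OPEN,np.ones((3,3)))>0
    n,l,s,c=cv2.connectedComponentsWithStats(m.astype('uint8'))
    i=1+np.argmax(s[1:,4]);return P[l==i]
def lid(im,fish):
    P=cloud(im,fish);m=(im["depth"]>0.05)&(P[...,2]<.085)&(P[...,2]>.044)&(np.abs(P[...,0]-.5)<.2)&(P[...,1]<.08)&(P[...,1]>-.28)
    n,l,s,c=cv2.connectedComponentsWithStats(m.astype('uint8'))
    i=1+np.argmax(s[1:,4]);return P[l==i]
def plane(q):
    A=np.c_[q[:,:2],np.ones(len(q))];
    k=np.ones(len(q),bool)
    for _ in range(4):
        c=np.linalg.lstsq(A[k],q[k,2],rcond=None)[0];r=q[:,2]-A@c;k=abs(r)<.002+0*r
    return c,k.sum()
def rep(n,im):
    f=n=="wrist"
    for nm,fn in (("wedge",wedge),("lid",lid)):
        q=fn(im,f).astype(np.float32);c,k=plane(q)
        g=c[:2];r=cv2.minAreaRect(q[:,:2])
        print(n,nm,len(q),"rect",np.array(r[0]),np.array(r[1]),round(r[2],2),"corners",cv2.boxPoints(r).tolist() if 0 else cv2.boxPoints(r).round(4).ravel(),"\n  z",q[:,2].min(),q[:,2].max(),"slope",np.hypot(*g),"downhill deg",np.degrees(np.arctan2(-g[1],-g[0])),k)
E
python3 - <<'E'
from meas import *;import pickle
d=pickle.load(open("d0.pkl","rb"))
for n in d: rep(n,d[n])
im=d["wrist"]
for n in d:
    P=cloud(d[n],n=="wrist");hsv=cv2.cvtColor(d[n]["img"],cv2.COLOR_RGB2HSV)
    m=(cv2.inRange(hsv,(60,80,20),(90,255,255))>0)&(np.abs(P[...,0]-.52)<.15)&(np.abs(P[...,1]+.1)<.16)&(abs(P[...,2])<.03)
    q=P[m]; print(n,"green",len(q),np.percentile(q[:,2],[5,25,50,75,95]) if len(q) else 0)
E
```

```text
Traceback (most recent call last):
  File "meas.py", line 24, in rep
    g=c[:2];r=cv2.minAreaRect(q[:,:2])
              ~~~~~~~~~~~~~~~^^^^^^^^^
cv2.error: OpenCV(4.12.0) /io/opencv/modules/imgproc/src/convhull.cpp:143: error: (-215:Assertion failed) total >= 0 && (depth == CV_32F || depth == CV_32S) in function 'convexHull'
```

```bash
sed -i 's/cv2.minAreaRect(q\[:,:2\])/cv2.minAreaRect(np.ascontiguousarray(q[:,:2]))/' meas.py
cat > run1.py <<'E'
from meas import *;import pickle
d=pickle.load(open("d0.pkl","rb"))
for n in d: rep(n,d[n])
for n in d:
    P=cloud(d[n],n=="wrist");hsv=cv2.cvtColor(d[n]["img"],cv2.COLOR_RGB2HSV)
    m=(cv2.inRange(hsv,(60,80,20),(90,255,255))>0)&(np.abs(P[...,0]-.52)<.15)&(np.abs(P[...,1]+.1)<.16)&(abs(P[...,2])<.03)
    q=P[m]; print(n,"green",len(q),np.percentile(q[:,2],[5,25,50,75,95]) if len(q) else 0)
E
python3 run1.py
```

```text
scene wedge 672 rect [0.4531 0.1201] [0.1056 0.122 ] 23.13 corners [0.3806 0.1555 0.4286 0.0432 0.5257 0.0847 0.4777 0.1969] 
  z 0.0008883073 0.030921413 slope 0.21397490706649278 downhill deg -52.41248328215758 291
scene lid 2327 rect [ 0.5174 -0.0905] [0.1604 0.2197] 15.73 corners [ 0.4105 -0.0065  0.4701 -0.218   0.6244 -0.1745  0.5648  0.037 ] 
  z 0.04401635 0.067360274 slope 0.04234185068495667 downhill deg -55.012010704986025 1397
side wedge 748 rect [0.4608 0.1341] [0.0781 0.1422] 20.57 corners [0.3992 0.1869 0.4492 0.0538 0.5223 0.0812 0.4724 0.2144] 
  z -0.0028851265 0.027863156 slope 0.227942592436679 downhill deg -64.6549888284415 476
side lid 4305 rect [ 0.5141 -0.0907] [0.1506 0.2229] 15.65 corners [ 0.4116 -0.0037  0.4717 -0.2183  0.6167 -0.1777  0.5566  0.0369] 
  z 0.04409903 0.06523268 slope 0.0424733714328018 downhill deg -72.9765983264719 3133
wrist wedge 5510 rect [0.4609 0.1306] [0.0753 0.1298] 21.39 corners [0.4022 0.1774 0.4496 0.0565 0.5197 0.0839 0.4723 0.2048] 
  z -0.0010638784 0.028711246 slope 0.25300694701997734 downhill deg -68.8957617526328 4508
wrist lid 19801 rect [ 0.5173 -0.0886] [0.1512 0.2229] 15.91 corners [ 0.414  -0.0022  0.4751 -0.2166  0.6205 -0.1751  0.5594  0.0393] 
  z 0.044078123 0.064994805 slope 0.04628568314564272 downhill deg -74.69327945258578 17664
scene green 370 [0.0002 0.0023 0.0115 0.0142 0.0163]
side green 674 [-0.001   0.0075  0.011   0.0124  0.0138]
wrist green 113 [0.0003 0.001  0.0016 0.0123 0.0138]
```

```bash
python3 - <<'E'
from meas import *;import pickle
d=pickle.load(open("d0.pkl","rb"))
for n in ["wrist","side","scene"]:
    im=d[n];q=wedge(im,n=="wrist").astype(np.float32)
    for lo,hi in [(.0235,.04),(.004,.022)]:
        t=np.ascontiguousarray(q[(q[:,2]>lo)&(q[:,2]<hi)][:,:2]);print(n,lo,len(t),cv2.minAreaRect(t))
    P=cloud(im,n=="wrist");hsv=cv2.cvtColor(im["img"],cv2.COLOR_RGB2HSV)
    m=(cv2.inRange(hsv,(130,100,40),(160,255,255))>0)&(im["depth"]>0)&(abs(P[...,2])<.04)
    m=cv2.morphologyEx(m.astype('uint8'),cv2.MORPH_OPEN,np.ones((3,3)))>0
    p=np.ascontiguousarray(P[m][:,:2].astype(np.float32));print(" purple",len(p),cv2.minAreaRect(p) if len(p) else 0)
    l=lid(im,n=="wrist");c,k=plane(l);print(" press z",c@[.4908,-.0036,1]," lid centre z",c@[.5155,-.09,1])
    # lid colour-free edge distance : green top, points beyond the box
E
```

```text
wrist 0.0235 1740 ((0.45127105712890625, 0.16126640141010284), (0.07036756724119186, 0.046555206179618835), 21.17218780517578)
wrist 0.004 3185 ((0.4651471674442291, 0.12642374634742737), (0.07022561877965927, 0.11412688344717026), 21.065534591674805)
 purple 93 ((0.28453686833381653, 0.23894667625427246), (0.005094505380839109, 0.02217128872871399), 87.6325454711914)
 press z 0.06173067926980288  lid centre z 0.05757165401128604
side 0.0235 135 ((0.4475787878036499, 0.15758711099624634), (0.06947402656078339, 0.04520120844244957), 20.549203872680664)
side 0.004 458 ((0.4611177146434784, 0.12452385574579239), (0.07133609056472778, 0.12143377214670181), 21.575380325317383)
 purple 569 ((0.32542258501052856, 0.2778903543949127), (0.11631912738084793, 0.07547345757484436), 10.648229598999023)
 press z 0.06021218878164886  lid centre z 0.05639614171574629
scene 0.0235 170 ((0.4512885808944702, 0.1582404375076294), (0.0741625651717186, 0.04998588562011719), 24.419336318969727)
scene 0.004 420 ((0.4679366946220398, 0.11730270087718964), (0.10694581270217896, 0.11294923722743988), 36.784088134765625)
 purple 535 ((0.32749342918395996, 0.2793613076210022), (0.12581858038902283, 0.07091695815324783), 9.753419876098633)
 press z 0.062194765877536626  lid centre z 0.05859790098985747
```

Emit:
{"api": "send_rows", "payload": {
  "commands": [
    [5.7, -3, 0, -0.14, 35],
    [11.4, -6, 0, -0.276, 35],
    [17.1, -9, 2, -0.276, 35],
    [22.8, -12, 6, -0.276, 35],
    [22.8, -12, 11, -0.276, 35],
    [22.8, -12, 15, -0.276, 35],
    [22.8, -12, 15, -0.276, 35]
  ]
}}

```text
time: 1.02
tool_pos: [0.4284, 0.2276, 0.0963]
tcp_rot: [0.603, 0.798, -0.002, -0.001]
force: [0.7, -0.3, 1.1]
grip_width: 0.0296
```

```bash
python3 - <<'E'
from station import arm, vision
import cv2,pickle
from meas import *
s=arm.get_state();print(s["time"],s["tool_pos"],s["tcp_rot"],s["force"],s["grip_width"])
d={}
for n in ["side","wrist"]:
    im=vision.get_image(n);d[n]=im;cv2.imwrite(f"pics/{n}1.png",im["img"][:,:,::-1])
pickle.dump(d,open("d1.pkl","wb"))
for n in d:
    try: rep(n,d[n])
    except Exception as e: print(n,e)
E
```

```text
1.025 [0.4284 0.2276 0.0963] [ 0.6029  0.7978 -0.0024 -0.0014] [ 0.7013 -0.2678  1.0661] 0.029638885714744698
side wedge 735 rect [0.463  0.1238] [0.0786 0.1212] 18.55 corners [0.4065 0.1688 0.445  0.0539 0.5195 0.0789 0.481  0.1938] 
  z -0.0036484003 0.027377086 slope 0.23522534007388096 downhill deg -69.51930200916492 443
side lid 4318 rect [ 0.5143 -0.0917] [0.1505 0.2216] 15.88 corners [ 0.4116 -0.0057  0.4723 -0.2189  0.617  -0.1777  0.5564  0.0355] 
  z 0.04412224 0.06494053 slope 0.04302830042868825 downhill deg -76.07223382371562 3099
wrist wedge 4294 rect [0.4522 0.1473] [0.0695 0.0745] 20.88 corners [0.4064 0.1697 0.433  0.1002 0.4979 0.1249 0.4713 0.1945] 
  z 0.0006304517 0.027589936 slope 0.1348379850671077 downhill deg -65.5628070676947 2991
wrist attempt to get argmax of an empty sequence
```

View pics/wrist1.png

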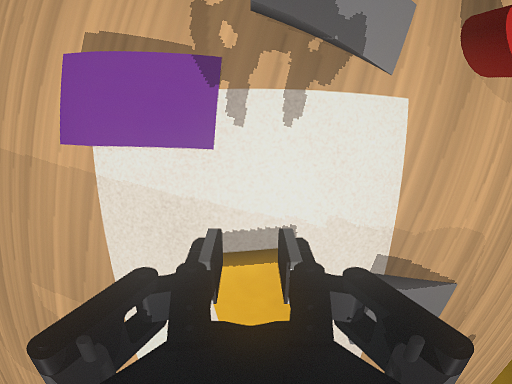

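View pics/side1.png

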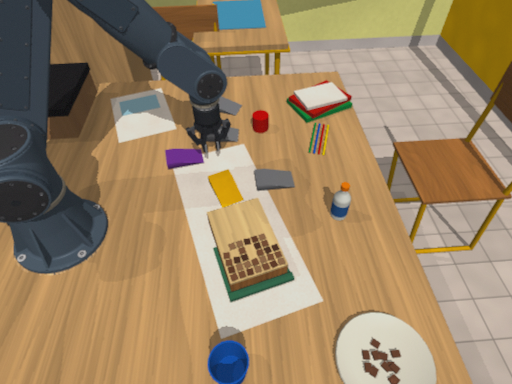

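The fingers stand behind the wedge's back face (wrist pixel (250,255)) and clear of the purple look-alike. Now I'll lower them.

Emit:
{"api": "send_rows", "payload": {
  "commands": [
    [0, 0, 3.5, 0, 35],
    [0, 0, 6.8, 0, 35],
    [0, 0, 6.8, 0, 35]
  ]
}}

```text
time: 1.5
tool_pos: [0.4302, 0.2278, 0.0306]
tcp_rot: [0.603, 0.797, -0.0, -0.0]
force: [0.4, 0.3, 1.4]
grip_width: 0.0297
```

```bash
python3 - <<'E'
from station import arm, vision
import cv2
from meas import *
s=arm.get_state();print(s["time"],s["tool_pos"],s["tcp_rot"],s["force"],s["ft_torque"],s["grip_width"])
im=vision.get_image("wrist");cv2.imwrite("pics/w2.png",im["img"][:,:,::-1])
e=np.array([.4848,.0183]);a=np.radians(-74.15);u=np.array([np.cos(a),np.sin(a)]);v=s["tool_pos"][:2]-e
print("along",v@u,"lat",v@[-u[1],u[0]])
E
```

```text
1.5 [0.4302 0.2278 0.0306] [ 0.6034  0.7975 -0.0004 -0.0002] [0.3681 0.2956 1.3531] [-0.055   0.0046  0.0354] 0.029683574180438727
along -0.21641285845336733 lat 0.004642266290495936
```

View pics/w2.png

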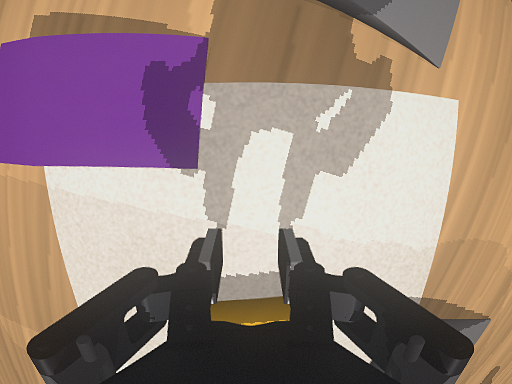

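Emit:
{"api": "send_rows", "payload": {
  "commands": [
    [-1, 0, 0.4, 0, 35],
    [-1.8, 0, 0.4, 0, 35],
    [-2.5, 0, 0.4, 0, 35],
    [-3.0, 0, 0.4, 0, 35],
    [-3.5, 0, 0.4, 0, 35],
    [-4.0, 0, 0.4, 0, 35],
    [-4.6, 0, 0.4, 0, 35],
    [-5.3, 0, 0.4, 0, 35],
    [-6, 0, 0.4, 0, 35],
    [-6.7, 0, 0.4, 0, 35],
    [-7.4, 0, 0.4, 0, 35],
    [-8, 0, 0.4, 0, 35]
  ]
}}

```text
time: 3.05
tool_pos: [0.4519, 0.1506, 0.0263]
tcp_rot: [0.603, 0.798, -0.0, -0.0]
force: [-0.8, 2.2, 2.0]
grip_width: 0.0301
```

```bash
cat > look.py <<'E'
import sys
from station import arm, vision
import cv2
from meas import *
s=arm.get_state();print(s["time"],s["tool_pos"],s["tcp_rot"],s["force"],s["ft_torque"],s["grip_width"])
e=np.array([.4848,.0183]);a=np.radians(-74.15);u=np.array([np.cos(a),np.sin(a)]);v=s["tool_pos"][:2]-e
print("along",v@u,"lat",v@[-u[1],u[0]],"tip est",v@u+.131)
for n in sys.argv[2:]:
    im=vision.get_image(n);cv2.imwrite(f"pics/{n}{sys.argv[1]}.png",cv2.resize(im["img"][80:330,110:400],None,fx=2.4,fy=2.4)[:,:,::-1] if n!="wrist" else im["img"][:,:,::-1])
    try: rep(n,im)
    except Exception as x: print(n,x)
E
python3 look.py 3 side scene
```

```text
3.05 [0.4519 0.1506 0.0263] [ 0.6032  0.7976 -0.     -0.    ] [-0.7812  2.2084  1.9667] [ 0.3831  0.1199 -0.0004] 0.030133090308728912
along -0.13625420483786582 lat 0.004459047569248727 tip est -0.005254204837865817
side wedge 554 rect [0.4621 0.1069] [0.0748 0.1105] 13.61 corners [0.4128 0.1518 0.4388 0.0444 0.5115 0.062  0.4855 0.1694] 
  z -0.0015540749 0.027504465 slope 0.19063025781802584 downhill deg -70.9891075888624 346
side lid 4312 rect [ 0.5142 -0.0909] [0.1505 0.2228] 15.71 corners [ 0.4116 -0.0041  0.4719 -0.2186  0.6168 -0.1778  0.5565  0.0367] 
  z 0.04433934 0.06538512 slope 0.04401775333575716 downhill deg -76.52436147580381 3115
scene wedge 628 rect [0.4632 0.0855] [0.0983 0.1149] 8.81 corners [0.4058 0.1347 0.4234 0.0212 0.5205 0.0363 0.5029 0.1498] 
  z -0.0007111659 0.030630117 slope 0.1972811882038467 downhill deg -51.42287923655344 240
scene lid 2326 rect [ 0.5179 -0.0901] [0.158  0.2203] 15.65 corners [ 0.4121 -0.0053  0.4715 -0.2175  0.6237 -0.1748  0.5643  0.0373] 
  z 0.04402704 0.06881461 slope 0.043229446632209526 downhill deg -56.47699026124274 1449
```

View pics/side3.png

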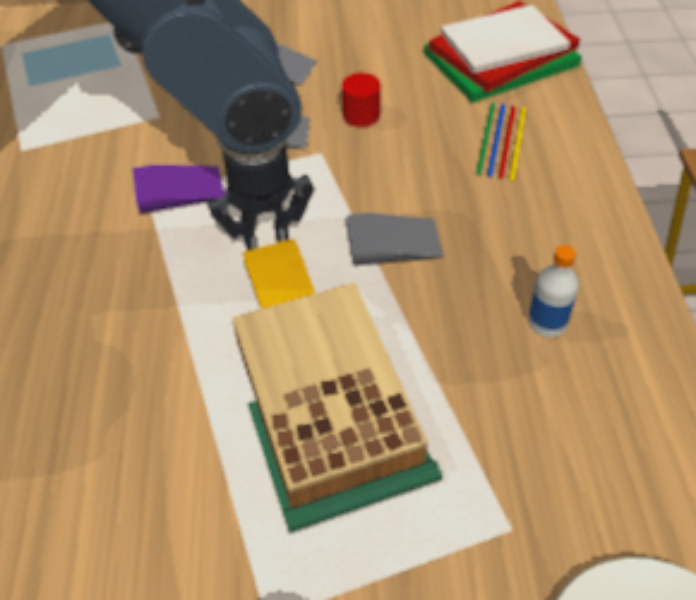

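View pics/scene3.png

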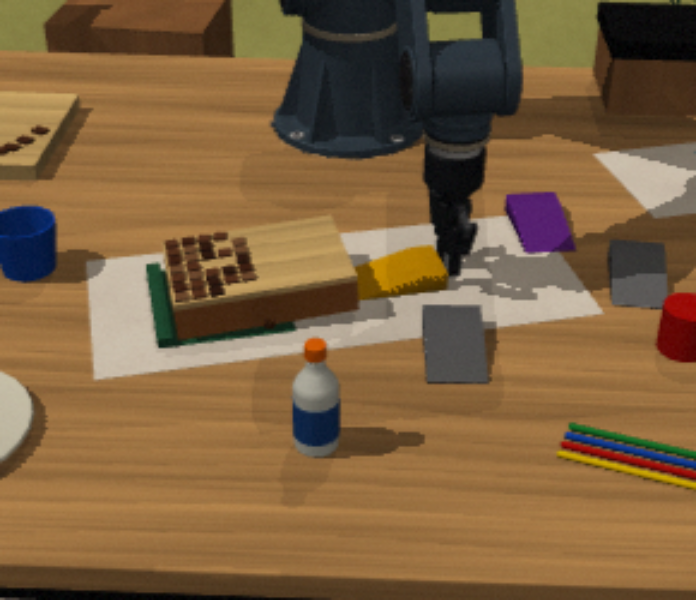

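The wedge has squared up, its tip is at the raised edge, and the box has not moved. I'll continue slowly.

Emit:
{"api": "send_rows", "payload": {
  "commands": [
    [-0.5, 0, 0, 0, 35],
    [-1, 0, 0, 0, 35],
    [-1.5, 0, 0, 0, 35],
    [-2, 0, 0, 0, 35],
    [-2.5, 0, 0, 0, 35],
    [-2.9, 0, 0, 0, 35],
    [-3.3, 0, 0, 0, 35],
    [-3.6, 0, 0, 0, 35],
    [-3.8, 0, 0, 0, 35]
  ]
}}

```text
time: 4.28
tool_pos: [0.4622, 0.1143, 0.0263]
tcp_rot: [0.603, 0.798, -0.0, -0.0]
force: [0.1, -0.3, -0.6]
grip_width: 0.0297
```

```bash
python3 look.py 4 side
```

```text
4.275 [0.4622 0.1143 0.0263] [ 0.6032  0.7976 -0.     -0.    ] [ 0.1176 -0.2709 -0.605 ] [0.1396 0.0502 0.0129] 0.029742275301961055
along -0.09854677294887082 lat 0.004465560738853668 tip est 0.032453227051129185
side wedge 360 rect [0.4715 0.0784] [0.0748 0.0623] 15.78 corners [0.4271 0.0982 0.444  0.0382 0.516  0.0586 0.4991 0.1185] 
  z -0.0023027954 0.02916196 slope 0.11093846965027744 downhill deg -66.15649614929693 244
side lid 4306 rect [ 0.5142 -0.0913] [0.1504 0.2229] 15.69 corners [ 0.4117 -0.0044  0.472  -0.219   0.6168 -0.1783  0.5565  0.0363] 
  z 0.044185862 0.06533801 slope 0.04285656474871248 downhill deg -74.91830064615559 3102
```

Fine 1 mm steps now, watching the force.

Emit:
{"api": "send_rows", "payload": {
  "commands": [
    [-0.1, 0, 0, 0, 35],
    [-0.2, 0, 0, 0, 35],
    [-0.3, 0, 0, 0, 35]
  ]
}}

```text
time: 4.7
tool_pos: [0.463, 0.1116, 0.0263]
tcp_rot: [0.603, 0.798, 0.0, 0.0]
force: [0.1, 1.5, 0.1]
grip_width: 0.0297
```

Emit:
{"api": "send_rows", "payload": {
  "commands": [
    [-0.1, 0, 0, 0, 35],
    [-0.2, 0, 0, 0, 35]
  ]
}}

```text
time: 4.95
tool_pos: [0.4635, 0.1096, 0.0263]
tcp_rot: [0.603, 0.798, 0.0, 0.0]
force: [0.1, 1.5, 0.4]
grip_width: 0.03
```

Emit:
{"api": "send_rows", "payload": {
  "commands": [
    [-0.1, 0, 0, 0, 35],
    [-0.2, 0, 0, 0, 35]
  ]
}}

```text
time: 5.2
tool_pos: [0.4641, 0.1077, 0.0263]
tcp_rot: [0.603, 0.798, 0.0, 0.0]
force: [-0.1, 1.8, 1.0]
grip_width: 0.0296
```

Emit:
{"api": "send_rows", "payload": {
  "commands": [
    [-0.1, 0, 0, 0, 35],
    [-0.2, 0, 0, 0, 35]
  ]
}}

```text
time: 5.45
tool_pos: [0.4646, 0.1058, 0.0263]
tcp_rot: [0.603, 0.798, 0.0, -0.0]
force: [-0.8, 1.5, 1.1]
grip_width: 0.0298
```

Emit:
{"api": "send_rows", "payload": {
  "commands": [
    [-0.1, 0, 0, 0, 35],
    [-0.2, 0, 0, 0, 35]
  ]
}}

```text
time: 5.7
tool_pos: [0.4651, 0.104, 0.0263]
tcp_rot: [0.603, 0.798, 0.0, -0.0]
force: [-2.2, 6.3, 1.7]
grip_width: 0.0302
```

Emit:
{"api": "send_rows", "payload": {
  "commands": [
    [-0.1, 0, 0, 0, 35],
    [-0.2, 0, 0, 0, 35]
  ]
}}

```text
time: 5.95
tool_pos: [0.4655, 0.1024, 0.0263]
tcp_rot: [0.603, 0.798, 0.0, -0.0]
force: [-2.8, 7.5, 1.2]
grip_width: 0.03
```

Contact: the push rose from 1.5 N to about 8 N with the tip roughly 44 mm in. I'll back off, rise, shut the fingers and move over the press spot.

Emit:
{"api": "send_rows", "payload": {
  "commands": [
    [1, 0, 0, 0, 35],
    [2.5, 0, 0, 0, 35],
    [2.5, 0, -4, 0, 20],
    [2.5, 0, -8, 0, 0],
    [-2, -0.2, -8, 0, 0],
    [-6.5, -0.4, -8, 0, 0],
    [-10.9, -0.4, -8, 0, 0],
    [-10.9, -0.4, -8, 0, 0],
    [-10.9, -0.4, -8, 0, 0]
  ],
  "force": 30
}}

```text
time: 7.08
tool_pos: [0.4912, -0.0032, 0.1061]
tcp_rot: [0.603, 0.798, -0.0, -0.0]
force: [-0.2, -0.4, -0.4]
grip_width: 0.0
```

```bash
python3 look.py 5 side scene
```

```text
7.075 [ 0.4912 -0.0032  0.1061] [ 0.6031  0.7977 -0.0001 -0.0003] [-0.198  -0.3934 -0.4218] [ 0.0338 -0.0269  0.0261] 2.2522403449904882e-05
along 0.02238827827406867 lat 0.0002693420405239551 tip est 0.15338827827406867
side wedge 79 rect [0.4527 0.0577] [0.0305 0.0336] 11.85 corners [0.4343 0.071  0.4412 0.0381 0.471  0.0444 0.4641 0.0773] 
  z 0.018048907 0.02787212 slope 0.1044344938471527 downhill deg -43.50870813915999 59
side lid 4299 rect [ 0.5142 -0.0917] [0.1506 0.2218] 15.66 corners [ 0.4118 -0.0052  0.4716 -0.2188  0.6166 -0.1782  0.5568  0.0354] 
  z 0.044031385 0.064856164 slope 0.043578216663647557 downhill deg -72.1226859784671 3182
scene wedge 379 rect [0.4778 0.0614] [0.0789 0.066 ] 10.29 corners [0.4331 0.0868 0.4449 0.0219 0.5225 0.036  0.5107 0.1009] 
  z 0.00022585127 0.030742351 slope 0.1857014597304236 downhill deg -17.179006993576593 105
scene lid 2295 rect [ 0.5189 -0.0898] [0.159  0.2203] 15.89 corners [ 0.4123 -0.0057  0.4726 -0.2175  0.6255 -0.174   0.5652  0.0379] 
  z 0.0440044 0.06874757 slope 0.04651380258722255 downhill deg -56.82639700650357 1435
```

View pics/side5.png

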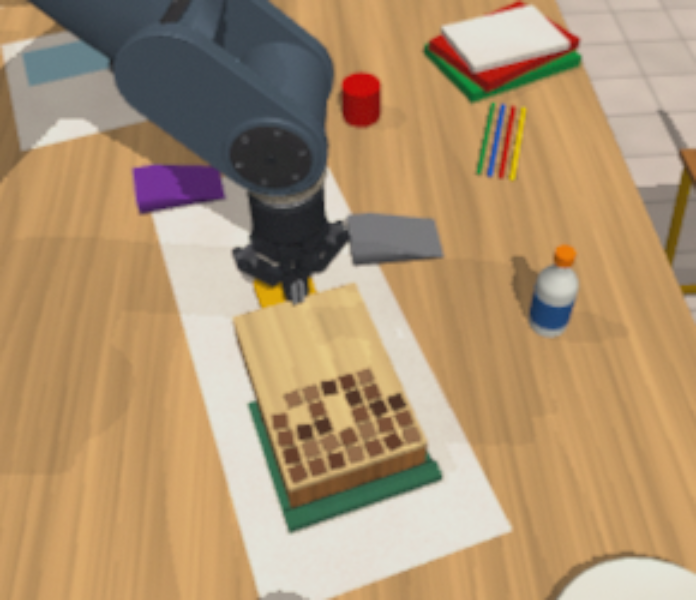

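View pics/scene5.png

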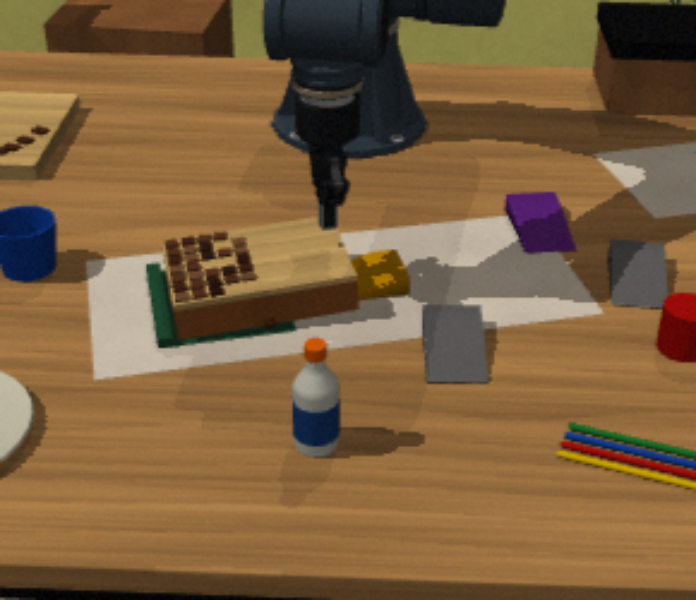

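The shut fingertips are above the bare lid near the raised end (side pixel (297,292)). Lowering.

Emit:
{"api": "send_rows", "payload": {
  "commands": [
    [0, 0, 1.2, 0, 0],
    [0, 0, 2.2, 0, 0],
    [0, 0, 2.4, 0, 0],
    [0, 0, 2.5, 0, 0]
  ]
}}

```text
time: 7.68
tool_pos: [0.4915, -0.0039, 0.081]
tcp_rot: [0.603, 0.798, -0.0, -0.0]
force: [0.5, 0.3, 0.7]
grip_width: 0.0001
```

Emit:
{"api": "send_rows", "payload": {
  "commands": [
    [0, 0, 0.1, 0, 0],
    [0, 0, 0.15, 0, 0]
  ]
}}

```text
time: 7.92
tool_pos: [0.4917, -0.004, 0.08]
tcp_rot: [0.603, 0.798, 0.0, 0.0]
force: [-0.1, 0.3, 2.5]
grip_width: 0.0001
```

Emit:
{"api": "send_rows", "payload": {
  "commands": [
    [0, 0, 0.1, 0, 0],
    [0, 0, 0.15, 0, 0]
  ]
}}

```text
time: 8.18
tool_pos: [0.4918, -0.004, 0.0795]
tcp_rot: [0.603, 0.798, 0.0, 0.0]
force: [-7.5, 0.6, 22.9]
grip_width: -0.0002
```

It is firm: 23 N with about 0.5 mm of movement, which is the arm's own compliance. Holding for over a second.

Emit:
{"api": "send_rows", "payload": {
  "commands": [
    [0, 0, 0.02, 0, 0],
    [0, 0, 0.02, 0, 0],
    [0, 0, 0.02, 0, 0],
    [0, 0, 0.02, 0, 0],
    [0, 0, 0.02, 0, 0],
    [0, 0, 0.02, 0, 0]
  ]
}}

```text
time: 8.93
tool_pos: [0.4918, -0.004, 0.0795]
tcp_rot: [0.603, 0.798, 0.0, 0.0]
force: [-6.4, 1.1, 21.8]
grip_width: 0.0001
```

Emit:
{"api": "send_rows", "payload": {
  "commands": [
    [0, 0, 0, 0, 0],
    [0, 0, 0, 0, 0],
    [0, 0, 0, 0, 0],
    [0, 0, 0, 0, 0],
    [0, 0, 0, 0, 0],
    [0, 0, 0, 0, 0]
  ]
}}

```text
time: 9.68
tool_pos: [0.4918, -0.004, 0.0795]
tcp_rot: [0.603, 0.798, 0.0, 0.0]
force: [-7.1, 0.7, 22.2]
grip_width: -0.0002
```

No give over 1.5 s at 22 N. I'll rise straight up and look.

Emit:
{"api": "send_rows", "payload": {
  "commands": [
    [0, 0, -0.3, 0, 0],
    [0, 0, -2, 0, 0],
    [0, 0, -7, 0, 0],
    [0, 0, -12, 0, 0],
    [3, 0, -15, 0, 0],
    [6, 0, -15, 0, 0],
    [6, 0, -15, 0, 0]
  ]
}}

```text
time: 10.55
tool_pos: [0.4748, 0.0549, 0.2284]
tcp_rot: [0.602, 0.798, 0.0, 0.0]
force: [0.1, 0.5, -0.8]
grip_width: -0.0
```

```bash
python3 look.py 6 side scene wrist
```

```text
10.55 [0.4748 0.0549 0.2284] [0.6023 0.7983 0.0002 0.0002] [ 0.1468  0.5466 -0.8024] [ 0.0263 -0.0309 -0.0086] -3.581664058666246e-05
along -0.03790246945332655 lat 0.00036939073934414655 tip est 0.09309753054667345
side wedge 286 rect [0.4718 0.0779] [0.0771 0.0654] 17.24 corners [0.4253 0.0977 0.4447 0.0352 0.5183 0.058  0.4989 0.1205] 
  z -0.0032338798 0.028785883 slope 0.05566252946423377 downhill deg -62.17831543938202 228
side lid 4316 rect [ 0.5145 -0.0913] [0.1508 0.2225] 15.78 corners [ 0.4117 -0.0047  0.4722 -0.2189  0.6173 -0.1778  0.5568  0.0363] 
  z 0.044007994 0.06626145 slope 0.044587857862894195 downhill deg -74.35968567135826 3138
scene wedge 385 rect [0.478  0.0584] [0.0798 0.0664] 15.48 corners [0.4307 0.0798 0.4485 0.0157 0.5253 0.037  0.5076 0.1011] 
  z -0.0010812597 0.03037985 slope 0.17851279697966982 downhill deg -34.614151889718975 136
scene lid 2329 rect [ 0.5173 -0.0904] [0.1603 0.22  ] 15.85 corners [ 0.4102 -0.0065  0.4702 -0.2181  0.6244 -0.1744  0.5644  0.0373] 
  z 0.044005424 0.0674321 slope 0.0459652055896357 downhill deg -58.74584132509535 1442
wrist wedge 3802 rect [0.4774 0.0561] [0.072  0.0758] 15.85 corners [0.4324 0.0827 0.4531 0.0098 0.5224 0.0294 0.5017 0.1024] 
  z -0.00065342855 0.02845278 slope 0.17281180968483564 downhill deg -74.5595728559263 2905
wrist lid 6624 rect [ 0.499  -0.0224] [0.1509 0.086 ] 15.66 corners [ 0.4147 -0.0013  0.438  -0.0842  0.5833 -0.0434  0.56    0.0394] 
  z 0.04406837 0.06518929 slope 0.055915398044534784 downhill deg -74.53780691157405 5734
```

View pics/scene6.png

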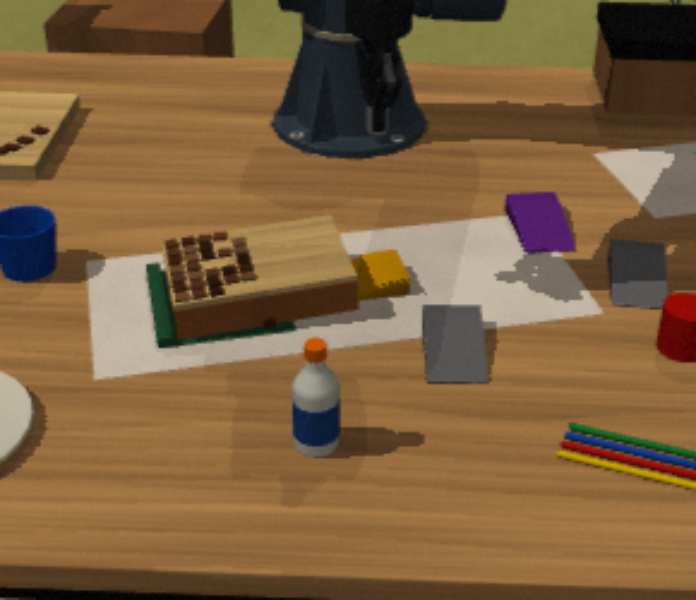

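View pics/wrist6.png

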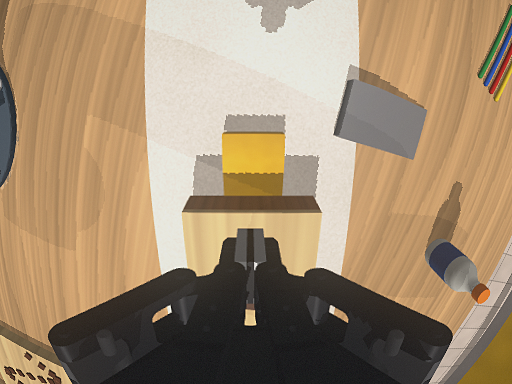

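The wedge sits square and centred under the raised end, with about 75 mm still showing (wrist pixels (253,135) to (253,200)), so the tip is about 45 mm in. The box, its tilt and the bystanders are unchanged, so I'm handing in.

```bash
python3 -c "
from station import order
print(order.hand_in())"
```

```text
the job is handed in; nothing more can be done
None
```

The wedge is in under the raised end of the box, and the box no longer rocks. I handed the job in at about 10.7 s on the clock; no verdict came back.

- **Pushing the wedge:** I pushed its back face with both fingertips, which squared it to the box. I stopped with the tip about 45 mm in, where the push rose from about 1.5 N to 8 N. The 75 mm of wedge still showing agrees with that.
- **Press test:** With the fingers shut and clear of the wedge, I pressed the bare lid near the press spot at about 22 N for 1.5 s. After first contact the fingertips sank only about 0.5 mm, and they did not move during the hold.
- **Side force:** The press also showed about 7 N of sideways force. It did not shift the box by any amount I could measure.
- **Last pictures:** The box was within about 1 mm of where it started. The wedge was flat and square, the bottle, pot and jar were never touched, and the arm was clear.
- **Disagreement:** The cameras disagreed on the lid slope, at 0.045 to 0.056 rad against 0.055 given. Their noise is too coarse to show the small lift of well under a millimetre, so I relied on the force readings for that.

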